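# Zero the glass marking-out turntable

## Robot

A 7-joint arm with a two-finger parallel gripper is mounted at the origin on the work surface. World frame = base frame: x ahead of the robot, y to its left, z up, the work surface at z = 0. Lengths are in m, angles in rad, forces in N, time in s.
With the tool pointing down it reaches from about 0.425 to 0.975 m from the base axis. Payload 16.7 kg.
Tool frame: the origin (TCP) lies between the finger pads; the fingertips stand 8 mm ahead of it and the grasp point (between the pads) lies 11 mm behind it; y points along the fingers, z is the direction in which the jaws open and shut, and the axes are right-handed (so a half turn about y gives the same grasp; the last joint's range is limited). The gripper opens to 85 mm and grips with 20 to 120 N. Pads are 22 mm wide; open, the fingers measure 114 mm over their backs; the gripper's body (76 mm by 85 mm) begins 54 mm behind the grasp point. The pads swing forward as they close: fully open they stand 13 mm farther back than shut.
Start: joints at [-1.26, 0.426, 0.074, 1.606, -0.034, 1.111, -0.067], TCP at [0.3, 0.605, 0.239] pointing down, gripper open.
Joint ranges: [-2.85, 2.85], [-0.5, 2.14], [-1.23, 1.37], [0.21, 2.46], [-1.02, 4.16], [0.16, 2.05], [-2.73, 2.73]. Speed limits (rad/s): [1.89, 1.89, 2.39, 2.39, 3.01, 3.01, 3.01].

## Interface

Orientations are given as a unit quaternion [w, x, y, z].
In Python, from station import state, snapshot, sign_off gives the robot as it stands.
- The arm moves only by the tool servo_tool, never from a script. Its argument "commands" is a list of rows, each a list of 5 numbers: the opening, from -1 (shut) to 1 (fully open), then the shift along the tool's x, y, z in mm, then the turn about the tool's y in degrees. A call has 1 to 12 rows; each row is the pose to reach, as a shift and turn from the pose commanded when the call began, along the tool's axes at that moment; what a row does not reach only later rows make up. A row lasts 1/12 s, in which the tool goes at most 41.7 mm and 7.16 degrees, less where a joint would pass 70% of its speed; a pose out of reach is approached as far as the arm can. A call with a gripper value outside its range is refused whole. The fingers move at their own pace and stop on an object; "squeeze" is the grip in N (left out, the last holds). Time passes only in rows, so rows that repeat a pose let the fingers close. It gives the time, the measured TCP pose, the force and the opening at its end, in the units of the state.
- state(): the state, without advancing time (a new reading comes with each control period).
- snapshot(name): name is "scene" or "top" or "wrist"; returns a dict with "pixels" (384x512x3 uint8, red, green, blue), "range_z" (384x512 float32, m along the optical axis (not along the pixel's ray), 0 where there is no reading), "vertical_fov" (degrees; the focal length in pixels is half the picture's height over the tangent of half this angle, whatever the lens; pixels are square), "cx", "cy" (the principal point, pixels), "k1" (the pictures are not rectified: a ray, as slopes to the right and down, at radius r is drawn at 1 + k1 r^2 times it, then the intrinsics apply), "world_to_cam" (4x4, takes a point from world to camera coordinates); the wrist camera has in their place "T_tool_cam" (4x4, takes a point from camera to tool coordinates, whose origin is the TCP and whose axes are the tool frame's). Camera axes: x right, y down, z forward; pixel columns grow to the right and rows downward; lengths in m; the calibration is good to about 2 mm. A picture is of the moment at which its call begins: read the wrist's pose just before it.
- sign_off(): hands the job in, once; it reports no verdict.
The state is a dict: "clock": time; "q": joint angles; "qd": joint speeds; "tau": joint torques, N m; "tcp_pos": TCP position; "tcp_rot": TCP orientation; "contact_force": force on the tool from outside, world axes, zero at the start; "torque": the same for the moment, N m; "gripper_width": finger opening in m.
Only numpy, scipy, OpenCV 4.12 (cv2) and the standard library are available. Lean on these libraries where they do the work, as an engineer would, in place of code of your own. Each camera call takes 0.05 s, during which the arm holds its last target.

## Task

Set the marking-out turntable to zero for the first cutting mark: with closed fingertips, gently push the upright knob around, without gripping it, until the black index line on the wheel lines up with the one long, thick line of the graduated ring, then leave the wheel standing there. The blue bowl must ride round on the wheel, untouched and still centred, and the other glass and tools on the bench stay where they are.

Things in the scene. Friction and masses are not known exactly. Their poses are not given: they have to be found in the camera images.
- wheel (a joint): angle of the wheel about its vertical axis, rad; 0 when the index line points exactly at the long line, positive counter-clockwise seen from above; it starts between +0.65 and +1.45, so it must be turned clockwise. Stops at -0.9 and +1.65. Plain friction of about 0.12 N m (some 1.3 N at the knob) holds it wherever it is left; no detent, no spring; a brisk knock (over 0.15 m/s) jars it
- knob (a point): the wheel's upright black knob, 23 mm in diameter, 40 mm high on a steel collar of 27 mm diameter and 4 mm height; this point is on the knob's axis, 24 mm above the wheel's top (78 mm above the bench); the knob's top is 98 mm above the bench. The knob's axis is 96 mm from the wheel's axis, 100 degrees counter-clockwise (seen from above) from the index line
- axis (a point): the turntable's vertical axis at the height of the wheel's top (54 mm above the bench). The wheel is of grey metal, 224 mm in diameter, 7 mm thick
- zero_line (a point): inner end of the one long, thick black line (25 mm by 5 mm, radial) on the fixed ring, 114 mm from the axis, 46 mm above the bench; its direction from the axis is where the index line must point
- index_line (a point): outer end of the single black index line (34 mm by 5 mm, radial) on the wheel's top, at the wheel's edge, 112 mm from the axis, 54 mm above the bench
- bowl_center (a point): centre, half-way up, of the blue glass bowl standing loose in the middle of the wheel on a 3 mm rubber mat (100 mm across); the bowl is 60 mm high and 108 mm across the rim, which is 117 mm above the bench
- turntable: fixed cast base, 300 mm across, with the wheel; origin under the axis at bench height. Its aluminium ring shows outside the wheel (radius 112 to 140 mm, 46 mm high): 35 short lines every 10 degrees and one long thick one, 55 degrees clockwise (from above) of the x axis. A marking post 174 mm high stands 170 mm from the axis, 77 degrees clockwise of the long line; its arm ends 76 mm from the axis
- bowl: the same bowl; origin at the centre of its underside, z up
- tumbler_a: blue glass tumbler, 72 mm across, 88 mm high, upright, about 235 mm from the turntable's axis; origin at the centre of its underside
- tumbler_b: a second such tumbler, about 245 mm from the axis
- pencil: grey marking pencil, 150 mm by 9 mm, lying beside the turntable; origin under its middle, lying along its x
- jacks: steel jacks (tongs), 340 mm long, 14 mm high, lying on the bench's left; along its x
- block: wooden shaping block: cup 92 mm across, 45 mm high, with a 160 mm handle along its -x, on the bench's right; origin under the cup
- calipers: steel calipers, 165 mm long, 100 mm wide, 9 mm high, lying on the bench's right; origin at the hinge
Things that resemble listed ones, but are neither listed nor needed, are in the scene too. What is shaped like the bowl but green or grey is not meant.

How it is judged:
By the outcome, as a careful person would: the job done as asked, in the order asked, and still so for the second after the job is handed in, with the robot touching nothing.
It also fails if it takes over 42 s, if anything falls off the work surface, if the arm or the gripper's body presses on something with over 40 N, if the wrist force passes 120 N, or if a joint passes its speed limit or range.

## Working session

There is one attempt and no reset: what is moved stays moved. The work goes in short steps, Python scripts to look and compute and a tool call to move; the robot and the scene stay as the last step left them, time stands still between calls to the robot, and variables do not carry over. Pictures are saved under pics/ and viewed, and the job is handed in when it is done.

Besides the shell and the picture viewer there is one more tool, called after ">>>" as name(argument=value, ...), one argument or row to a line, values as JSON. servo_tool: Moves the arm, as the interface text tells. Its arguments: {"type":"object","properties":{"commands":{"type":"array","items":{"type":"array","items":{"type":"number"}}},"squeeze":{"type":"number"}},"required":["commands"]}

```bash
ls; mkdir -p pics; cat > h.py <<'E'
import numpy as np, cv2, pickle
from station import state, snapshot, sign_off
def save(n,tag):
    st=state(); s=snapshot(n); s['st']=st
    pickle.dump(s,open(f'{tag}.pkl','wb')); cv2.imwrite(f'pics/{tag}.png',cv2.cvtColor(s['pixels'],cv2.COLOR_RGB2BGR)); return s
def load(tag): return pickle.load(open(f'{tag}.pkl','rb'))
def q2R(q):
    from scipy.spatial.transform import Rotation as R
    return R.from_quat([q[1],q[2],q[3],q[0]]).as_matrix()
def camT(s):
    if 'world_to_cam' in s: return np.linalg.inv(np.array(s['world_to_cam']))
    T=np.eye(4);T[:3,:3]=q2R(s['st']['tcp_rot']);T[:3,3]=s['st']['tcp_pos'];return T@np.array(s['T_tool_cam'])
def ray(s,u,v):
    H=s['pixels'].shape[0]; f=H/2/np.tan(np.radians(s['vertical_fov'])/2)
    K=np.array([[f,0,s['cx']],[0,f,s['cy']],[0,0,1.]])
    p=cv2.undistortPointsIter(np.array([[[u,v]]],float),K,np.array([s['k1'],0,0,0.]),None,None,(3,100,1e-12))[0,0]
    return np.array([p[0],p[1],1.])
def atz(s,u,v,z):
    T=camT(s);d=T[:3,:3]@ray(s,u,v);o=T[:3,3];return o+d*(z-o[2])/d[2]
def dep(s,u,v):
    T=camT(s);z=s['range_z'][int(round(v)),int(round(u))];return T[:3,:3]@(ray(s,u,v)*z)+T[:3,3]
def proj(s,P):
    T=np.linalg.inv(camT(s));p=T[:3,:3]@np.array(P)+T[:3,3];x,y=p[0]/p[2],p[1]/p[2];k=1+s['k1']*(x*x+y*y)
    f=s['pixels'].shape[0]/2/np.tan(np.radians(s['vertical_fov'])/2)
    return np.array([f*x*k+s['cx'],f*y*k+s['cy']])
def crop(tag,u0,v0,u1,v1,k,out):
    im=cv2.imread(f'pics/{tag}.png')[v0:v1,u0:u1];cv2.imwrite(f'pics/{out}.png',cv2.resize(im,None,fx=k,fy=k,interpolation=cv2.INTER_CUBIC))
E
python3 - <<'E'
from h import *
print(state())
for n in ['scene','top','wrist']:
    s=save(n,n+'0'); print(n,s['vertical_fov'],s['k1'],s['cx'],s['cy'],camT(s).round(3).tolist())
E
```

```text
pics
{'clock': 0.0, 'q': array([-1.26052354,  0.42671892,  0.07382768,  1.60664052, -0.03410059,
        1.11080957, -0.06707796]), 'qd': array([ 0.00099162,  0.00137711, -0.00018872, -0.00016448,  0.00018521,
        0.00147297, -0.00044907]), 'tau': array([-1.22650337e-03, -9.49803901e+01,  3.76139581e+00, -4.63543582e+01,
        1.92907912e-02,  1.04217083e-02,  2.83764670e-06]), 'tcp_pos': array([0.29935552, 0.60452087, 0.23860384]), 'tcp_rot': array([-0.68804547,  0.68896472, -0.16119879,  0.16104656]), 'contact_force': array([ 0.04334508,  0.8176841 , -0.76089686]), 'torque': array([0.02116311, 0.03648276, 0.01505676]), 'gripper_width': 0.08553233294646784}
scene 44.424664963947535 -0.1583965029514313 254.75066711664897 194.25189719067674 [[0.825, 0.369, -0.429, 1.321], [0.566, -0.554, 0.611, -1.102], [-0.012, -0.746, -0.666, 1.259], [0.0, 0.0, 0.0, 1.0]]
top 50.23525540738842 -0.09211057136016919 245.71095323920392 186.98783524176605 [[0.015, -0.982, 0.189, 0.349], [-1.0, -0.016, -0.004, -0.006], [0.007, -0.189, -0.982, 1.262], [0.0, 0.0, 0.0, 1.0]]
wrist 68.893449677623 -0.042355079328840674 253.26420314433744 194.47656106522138 [[0.445, 0.856, 0.264, 0.232], [0.896, -0.425, -0.132, 0.637], [-0.001, 0.295, -0.956, 0.372], [0.0, 0.0, 0.0, 1.0]]
```

View pics/scene0.png

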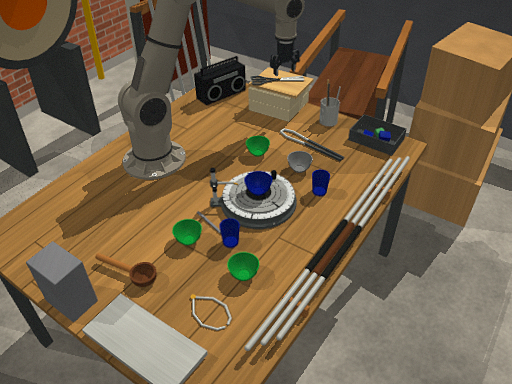

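View pics/top0.png

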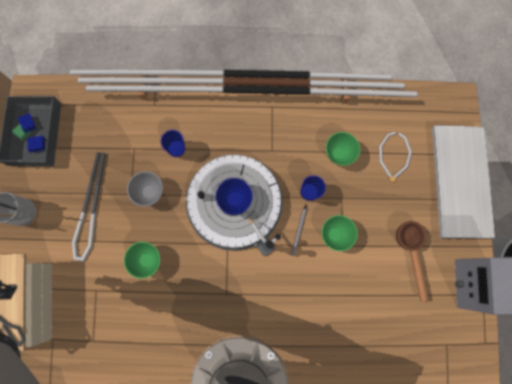

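View pics/wrist0.png

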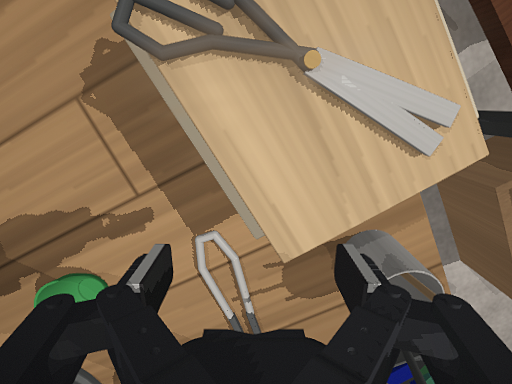

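Scene: turntable with the blue bowl at top-view pixel (235,197). The dark spot at about (201,195) is probably the knob, and the post stands at (266,248). Next I'll enlarge.

```bash
python3 - <<'E'
from h import *
crop('top0',175,140,315,265,5,'top0c'); crop('scene0',195,155,335,255,5,'scene0c')
s=load('top0')
for p in [(235,200)]: print(dep(s,*p))
E
```

```text
[0.53962376 0.02071151 0.0656574 ]
```

View pics/top0c.png

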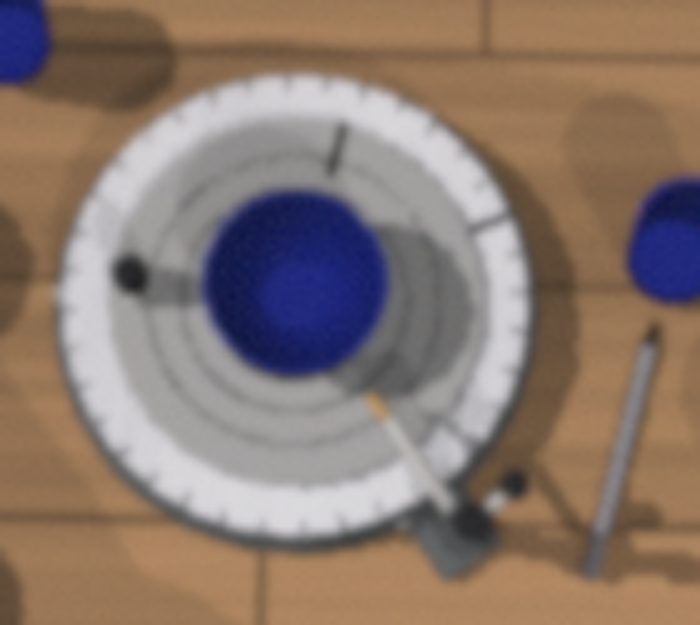

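View pics/scene0c.png

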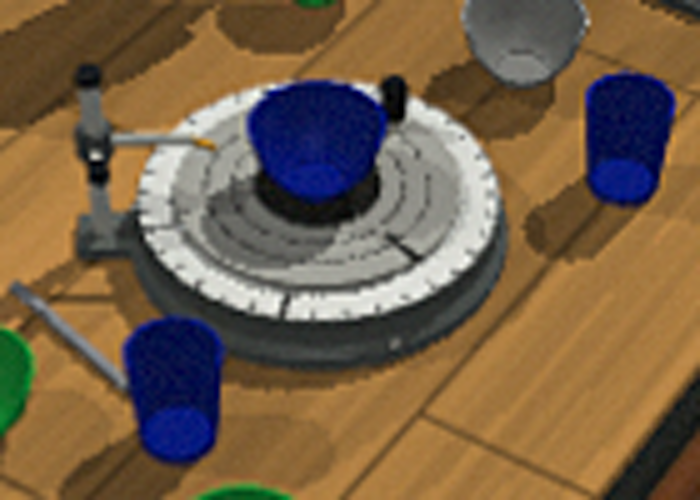

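The crop shows four candidates for lines: the index line on the wheel at (337,150)c, the long line on the ring at (490,222)c, a shadow or mark near the post at (455,430)c, and the short ticks. The knob's top is at (130,274)c. The decoys are the post's own black knobs at (470,520)c and (515,483)c.

```bash
python3 - <<'E'
from h import *
from scipy.optimize import least_squares
s=load('top0')
c=lambda x,y:(175+x/5,140+y/5)
# ring outer edge (z=.046,r=.140), wheel edge r .112 z .054: fit centre from pixel extremes
pts=[(60,300),(532,290),(300,73),(298,536),(130,140),(465,140),(118,455)]
P=np.array([atz(s,*c(*p),.046)[:2] for p in pts])
r=least_squares(lambda a:np.hypot(*(P-a[:2]).T)-a[2],[.55,.02,.14]); print('axis',r.x,r.fun.round(4))
A=r.x[:2]
def pol(p,z):
    q=atz(s,*c(*p),z)[:2]-A; return q+A,np.hypot(*q),np.degrees(np.arctan2(q[1],q[0]))
for n,p,z in [('idx out',(343,124),.054),('idx in',(332,174),.054),('zero in',(470,229),.046),('zero out',(508,215),.046),('knobtop',(130,272),.098),('odd',(462,440),.046),('post',(470,520),.174),('armtip',(375,400),.12),('tumA',(10,80),.0),]: print(n,pol(p,z))
print(dep(s,*c(130,272)))
E
```

```text
axis [0.54324228 0.02322976 0.1416313 ] [ 0.0008  0.0003 -0.001  -0.0003  0.0002  0.0004 -0.0004]
idx out (array([ 0.65007276, -0.00301798]), np.float64(0.11000770025569237), np.float64(-13.803874891800145))
idx in (array([0.61885634, 0.0031427 ]), np.float64(0.0782366652560311), np.float64(-14.877147850901466))
zero in (array([ 0.5878846 , -0.08092434]), np.float64(0.1133181897893887), np.float64(-66.79915577138631))
zero out (array([ 0.59690736, -0.10396664]), np.float64(0.13805384885663788), np.float64(-67.1247691387906))
knobtop (array([0.54924441, 0.11844598]), np.float64(0.09540521439573706), np.float64(86.39303215113796))
odd (array([ 0.4600229 , -0.07672347]), np.float64(0.13006196279396257), np.float64(-129.78019808214654))
post (array([ 0.40604061, -0.0737463 ]), np.float64(0.16801385419906453), np.float64(-144.7467952239262))
armtip (array([ 0.47494472, -0.02356497]), np.float64(0.08279072203559806), np.float64(-145.5826367028805))
tumA (array([0.68919635, 0.21012776]), np.float64(0.23713593633329372), np.float64(52.01268961721792))
[0.5492477  0.11844803 0.09798085]
```

```bash
python3 - <<'E'
from h import *
st=state(); R=q2R(st['tcp_rot']); print(R.round(3)); 
x=R[:,0]; print('x heading',np.degrees(np.arctan2(x[1],x[0])),'z heading',np.degrees(np.arctan2(R[1,2],R[0,2])))
print(st['tcp_pos'])
E
```

```text
[[ 0.896 -0.     0.444]
 [-0.444 -0.001  0.896]
 [ 0.    -1.    -0.001]]
x heading -26.34617845953687 z heading 63.65381707762115
[0.29945677 0.60464023 0.23880184]
```

The axis is (0.543,0.023). The index stands about 53° CCW of the zero line and the knob is at 86.4° and r 95 mm, so both agree with the description. I'll push with the closed fingertips' x-face, starting about 60 mm behind the knob.

>>> servo_tool(
  commands=[
    [-1,10,0,-9,0],
    [-1,32,0,-29,0],
    [-1,64,0,-58,-1],
    [-1,98,0,-88,-3],
    [-1,132,0,-118,-5],
    [-1,166,0,-150,-8],
    [-1,202,0,-182,-11],
    [-1,238,0,-214,-14],
    [-1,272,0,-246,-17],
    [-1,304,0,-276,-19],
    [-1,334,0,-304,-21],
    [-1,360,0,-328,-22],
  ],
)

```text
clock: 1.15
tcp_pos: [0.4669, 0.174, 0.2394]
tcp_rot: [0.707, -0.707, 0.026, -0.026]
contact_force: [1.6, -0.0, 0.3]
gripper_width: -0.0002
```

>>> servo_tool(
  commands=[
    [-1,0,0,0,0],
    [-1,0,0,0,0],
    [-1,0,0,0,0],
  ],
)

```text
clock: 1.4
tcp_pos: [0.4667, 0.1763, 0.2393]
tcp_rot: [0.707, -0.707, 0.027, -0.027]
contact_force: [0.2, 1.5, -0.2]
gripper_width: 0.0
```

```bash
python3 - <<'E'
from h import *
s=save('wrist','w1'); st=s['st']; R=q2R(st['tcp_rot']); x=R[:,0]
print(st['tcp_pos'],'h',np.degrees(np.arctan2(x[1],x[0])),R[:,1])
t=save('top','top1')
E
```

```text
[0.46673809 0.17631222 0.23931155] h -4.3997467091871325 [-1.05127656e-04  2.21662404e-04 -9.99999970e-01]
```

View pics/w1.png

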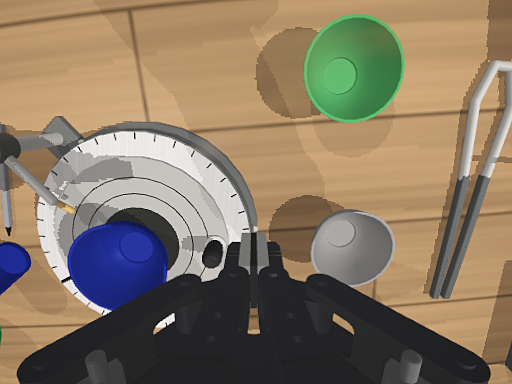

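View pics/top1.png

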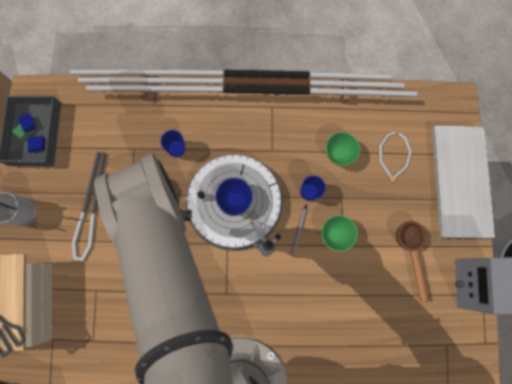

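The wrist view shows the knob (top at about (211,258)) with its collar, the blue bowl centred on its mat, and the closed fingertips at (254,250). I'll cross-check the knob, then lower behind it.

```bash
python3 - <<'E'
from h import *
s=load('w1'); print(atz(s,211,258,.098),dep(s,211,257)); print('proj top',proj(s,[.5492,.1184,.098]),'base',proj(s,[.5492,.1184,.058]))
crop('w1',130,190,300,310,4,'w1c')
E
```

```text
[0.54620117 0.12216885 0.098     ] [0.54514047 0.12225518 0.09767078]
proj top [207.98086329 260.6005132 ] base [212.88523549 243.98613534]
```

View pics/w1c.png

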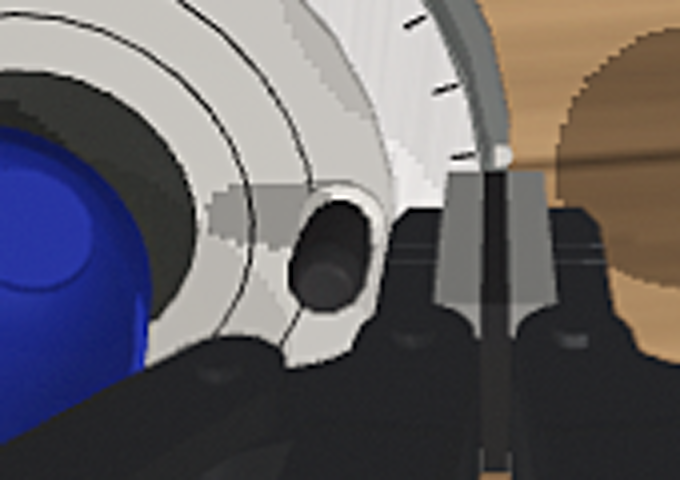

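>>> servo_tool(
  commands=[
    [-1,9,10,-18,0],
    [-1,18,35,-36,0],
    [-1,26,65,-52,0],
    [-1,26,95,-52,0],
    [-1,26,120,-52,0],
    [-1,26,140,-52,0],
    [-1,26,150,-52,0],
    [-1,26,154,-52,0],
    [-1,26,154,-52,0],
    [-1,26,154,-52,0],
  ],
)

```text
clock: 2.33
tcp_pos: [0.4893, 0.1233, 0.0861]
tcp_rot: [0.707, -0.706, 0.026, -0.027]
contact_force: [-0.0, 0.1, 0.4]
gripper_width: 0.0
```

>>> servo_tool(
  commands=[
    [-1,3,0,0,0],
    [-1,7,0,0,0],
    [-1,12,0,0,0],
    [-1,17,0,0,0],
    [-1,21,0,0,0],
    [-1,25,0,0,0],
    [-1,28,0,0,0],
    [-1,30,0,0,0],
    [-1,32,0,0,0],
    [-1,32,0,0,0],
  ],
)

```text
clock: 3.17
tcp_pos: [0.5211, 0.1202, 0.0852]
tcp_rot: [-0.707, 0.707, -0.027, 0.027]
contact_force: [-0.6, -0.1, 0.3]
gripper_width: -0.0004
```

```bash
python3 - <<'E'
from h import *
for n in ['top','scene','wrist']: s=save(n,n+'2')
print(s['st']['tcp_pos'],s['st']['contact_force'])
a=cv2.imread('pics/top2.png')[145:255,180:300];b=cv2.imread('pics/scene2.png')[160:240,200:320]
o=np.vstack([cv2.resize(a,(0,0),fx=3,fy=3,interpolation=2),cv2.resize(b,(360,240),interpolation=2)]);w=cv2.imread('pics/wrist2.png');w=cv2.copyMakeBorder(w,0,max(0,o.shape[0]-384),0,0,0);o=np.hstack([o,w[:, :430]]);print(o.shape)
cv2.imwrite('pics/m2.png',o)
E
```

```text
[0.52071161 0.12031193 0.0852531 ] [-0.46974867 -0.96224152  0.70199124]
(570, 790, 3)
```

View pics/m2.png

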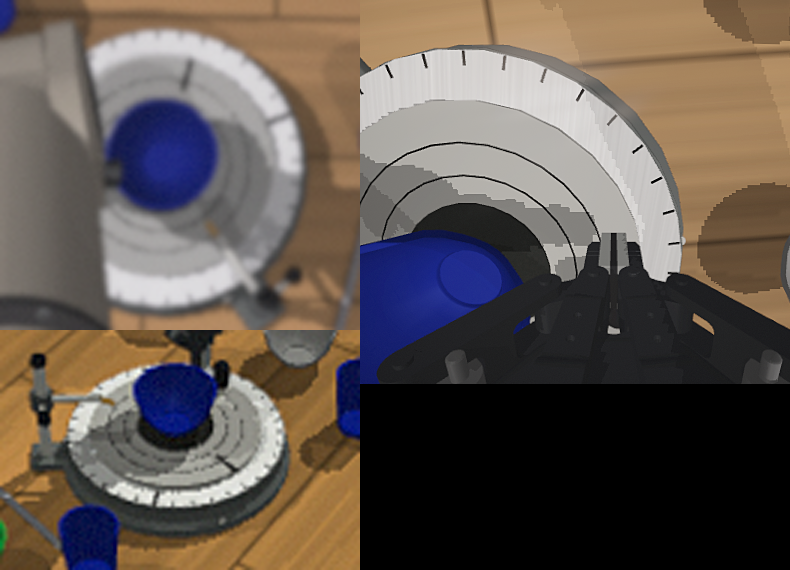

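```bash
python3 - <<'E'
from h import *
crop('scene2',215,120,315,220,6,'s2c')
E
```

```text
(no output)
```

View pics/s2c.png

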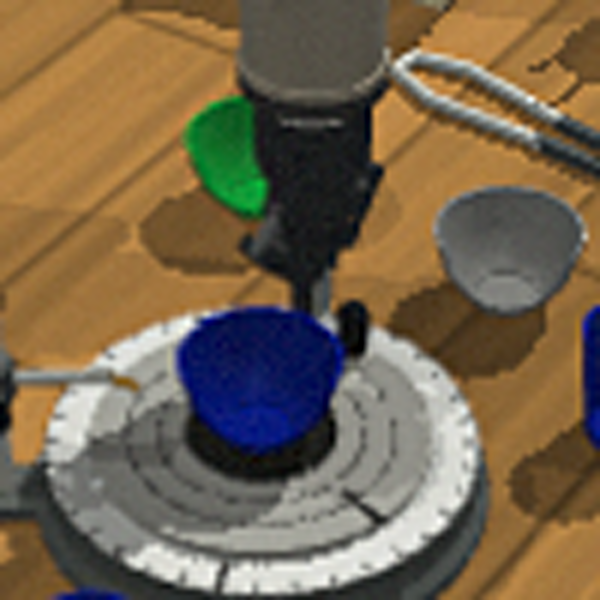

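```bash
python3 - <<'E'
from h import *
s=load('scene2'); T=camT(s); 
for p in [(245,245),(262,270),(275,275)]:
    u,v=215+p[0]/6,120+p[1]/6; d=T[:3,:3]@ray(s,u,v);o=T[:3,3]
    print(p,dep(s,u,v), 'at x=.521:',o+d*(.521-o[0])/d[0])
P=s['st']['tcp_pos'];print(P)
# all depth points near gripper lower than z .16, to find the gap to bowl
pts=[];
for v in range(150,185):
  for u in range(250,285):
    q=dep(s,u,v)
    if .11<q[2]<.19 and np.hypot(q[0]-P[0],q[1]-P[1])<.075 and max(s['pixels'][v,u])<70: pts.append(q)
pts=np.array(pts);A=np.array([.5432,.0232]);r=np.hypot(*(pts[:,:2]-A).T)
i=np.argsort(r)[:12];print(np.c_[r[i],pts[i]].round(3)); i=np.argsort(pts[:,2])[:12];print(np.c_[r[i],pts[i]].round(3))
E
```

```text
(245, 245) [0.51377813 0.05822113 0.1677998 ] at x=.521: [0.521      0.04783193 0.17756742]
(262, 270) [0.5104515  0.0818765  0.13077127] at x=.521: [0.521      0.06645601 0.14546174]
(275, 275) [0.51797951 0.08571194 0.12742392] at x=.521: [0.521      0.08124053 0.13168249]
[0.52083304 0.12024187 0.08524095]
[[0.036 0.529 0.057 0.17 ]
 [0.037 0.525 0.056 0.164]
 [0.037 0.532 0.059 0.16 ]
 [0.039 0.524 0.057 0.167]
 [0.039 0.518 0.053 0.167]
 [0.039 0.527 0.059 0.158]
 [0.039 0.512 0.047 0.12 ]
 [0.04  0.527 0.059 0.172]
 [0.04  0.527 0.06  0.162]
 [0.042 0.52  0.057 0.165]
 [0.042 0.523 0.06  0.17 ]
 [0.043 0.533 0.065 0.166]]
[[0.08  0.527 0.102 0.11 ]
 [0.079 0.532 0.102 0.112]
 [0.085 0.528 0.107 0.112]
 [0.091 0.533 0.114 0.115]
 [0.104 0.53  0.126 0.115]
 [0.082 0.53  0.104 0.12 ]
 [0.039 0.512 0.047 0.12 ]
 [0.1   0.536 0.123 0.12 ]
 [0.074 0.531 0.096 0.12 ]
 [0.081 0.535 0.103 0.122]
 [0.085 0.532 0.108 0.123]
 [0.122 0.532 0.145 0.124]]
```

```bash
python3 - <<'E'
from h import *
a,b=-29.8,95
for f in range(1,23):
    p=np.radians(f);print(f,round(a*(np.cos(p)-1)+b*np.sin(p),1),round(b*(np.cos(p)-1)-a*np.sin(p),1))
E
```

```text
1 1.7 0.5
2 3.3 1.0
3 5.0 1.4
4 6.7 1.8
5 8.4 2.2
6 10.1 2.6
7 11.8 2.9
8 13.5 3.2
9 15.2 3.5
10 16.9 3.7
11 18.7 3.9
12 20.4 4.1
13 22.1 4.3
14 23.9 4.4
15 25.6 4.5
16 27.3 4.5
17 29.1 4.6
18 30.8 4.6
19 32.6 4.5
20 34.3 4.5
21 36.0 4.4
22 37.8 4.2
```

>>> servo_tool(
  commands=[
    [-1,1.7,0,0.5,1],
    [-1,3.3,0,1.0,2],
    [-1,5.0,0,1.4,3],
    [-1,6.7,0,1.8,4],
    [-1,10.1,0,2.6,6],
    [-1,13.5,0,3.2,8],
    [-1,16.9,0,3.7,10],
    [-1,20.4,0,4.1,12],
    [-1,23.9,0,4.4,14],
    [-1,27.3,0,4.5,16],
    [-1,30.8,0,4.6,18],
    [-1,34.3,0,4.5,20],
  ],
)

```text
clock: 4.32
tcp_pos: [0.5554, 0.1224, 0.0852]
tcp_rot: [-0.691, 0.691, -0.15, 0.15]
contact_force: [-1.9, 0.5, 0.5]
gripper_width: -0.0001
```

```bash
cat > m.py <<'E'
from h import *
import sys
k=sys.argv[1]
for n in ['top','scene','wrist']: s=save(n,n+k)
st=s['st'];R=q2R(st['tcp_rot']);A=np.array([.5432,.0232]);d=st['tcp_pos'][:2]-A
print(st['clock'],st['tcp_pos'],st['contact_force'],'h',np.degrees(np.arctan2(R[1,0],R[0,0])),'a,b',d@R[:2,0],d@R[:2,2])
a=cv2.imread(f'pics/top{k}.png')[145:255,180:300];b=cv2.imread(f'pics/scene{k}.png')[130:240,200:320]
cv2.imwrite(f'pics/m{k}.png',np.hstack([cv2.resize(a,(0,0),fx=3.3,fy=3.3,interpolation=2),cv2.resize(b,(0,0),fx=3.3,fy=3.3,interpolation=2)]))
E
python3 m.py 3
```

```text
4.4167 [0.55580071 0.12226592 0.0852503 ] [-0.50707744 -0.12202089  0.11264794] h -24.43849039111648 a,b -0.029513402054034427 0.09540331890330464
```

View pics/m3.png

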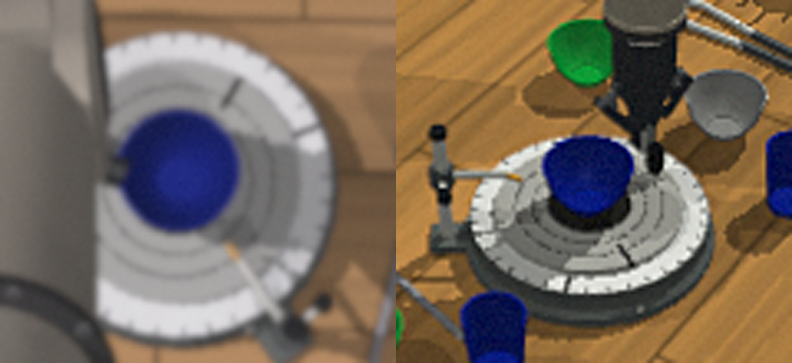

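The push works: the wheel has turned and the bowl rides centred. I'll measure the index angle.

```bash
cat > idx.py <<'E'
from h import *
import sys
# dark-pixel centroid of a thin line by polar resampling of the top/scene view
def prof(tag,z,r0,r1,a0,a1,A=(.5432,.0232)):
    s=load(tag);g=cv2.cvtColor(s['pixels'],cv2.COLOR_RGB2GRAY).astype(np.float32)
    th=np.arange(a0,a1,.25);rr=np.arange(r0,r1,.002)
    m=np.array([[proj(s,[A[0]+r*np.cos(np.radians(t)),A[1]+r*np.sin(np.radians(t)),z]) for t in th] for r in rr]).astype(np.float32)
    p=cv2.remap(g,m[...,0],m[...,1],cv2.INTER_LINEAR).mean(0);b=np.median(p);w=np.clip(b-p-.35*(b-p.min()),0,None)
    j=p.argmin();w[np.abs(th-th[j])>4]=0
    return (w*th).sum()/w.sum(),b,p.min()
if __name__=='__main__':
    k=sys.argv[1];g=float(sys.argv[2])
    for c in ['top','scene']:
        print(c,'idx',prof(c+k,.054,.084,.108,g-12,g+12),'zero',prof(c+k,.046,.118,.136,-74,-60))
E
python3 idx.py 0 -14;python3 idx.py 2 -14; python3 idx.py 3 -30
```

```text
top idx (np.float64(-12.991911120757502), np.float32(146.35), np.float32(100.68075)) zero (np.float64(-66.31527577406251), np.float32(195.59879), np.float32(138.93457))
scene idx (np.float64(-13.30376765519267), np.float32(143.73315), np.float32(62.58545)) zero (np.float64(-65.40499957717789), np.float32(209.1938), np.float32(87.02763))
top idx (np.float64(-12.97478550630315), np.float32(150.98425), np.float32(103.91382)) zero (np.float64(-66.3266075795251), np.float32(202.07983), np.float32(143.8166))
scene idx (np.float64(-13.3047075206627), np.float32(144.87903), np.float32(63.450195)) zero (np.float64(-65.40606161902397), np.float32(211.28802), np.float32(88.52305))
top idx (np.float64(-28.605167087472037), np.float32(159.46591), np.float32(105.82992)) zero (np.float64(-66.32587200253941), np.float32(200.9585), np.float32(143.44824))
scene idx (np.float64(-28.9867691417584), np.float32(153.72258), np.float32(56.35124)) zero (np.float64(-65.39820207907016), np.float32(207.05923), np.float32(86.92529))
```

>>> servo_tool(
  commands=[
    [-1,1.7,0,0.5,1],
    [-1,5.0,0,1.4,3],
    [-1,8.4,0,2.2,5],
    [-1,11.8,0,2.9,7],
    [-1,15.2,0,3.5,9],
    [-1,18.7,0,3.9,11],
    [-1,22.1,0,4.3,13],
    [-1,25.6,0,4.5,15],
    [-1,29.1,0,4.6,17],
    [-1,32.6,0,4.5,19],
    [-1,34.3,0,4.5,20],
    [-1,36.0,0,4.4,21],
  ],
)

```text
clock: 5.47
tcp_pos: [0.5901, 0.1112, 0.0852]
tcp_rot: [-0.652, 0.652, -0.273, 0.273]
contact_force: [-0.5, 0.5, -0.3]
gripper_width: 0.0004
```

```bash
python3 m.py 4; python3 idx.py 4 -49
```

```text
5.5667 [0.59021591 0.11115494 0.08528401] [-0.58663726 -0.25702936 -0.00060708] h -45.401337132413765 a,b -0.02961606520123484 0.09523369359597082
top idx (np.float64(-50.90793271581208), np.float32(110.72444), np.float32(77.52181)) zero (np.float64(-66.3328060592946), np.float32(137.53311), np.float32(98.775))
scene idx (np.float64(-50.0196014541911), np.float32(102.99866), np.float32(29.139404)) zero (np.float64(-65.45406762435327), np.float32(141.30133), np.float32(55.726368))
```

View pics/m4.png

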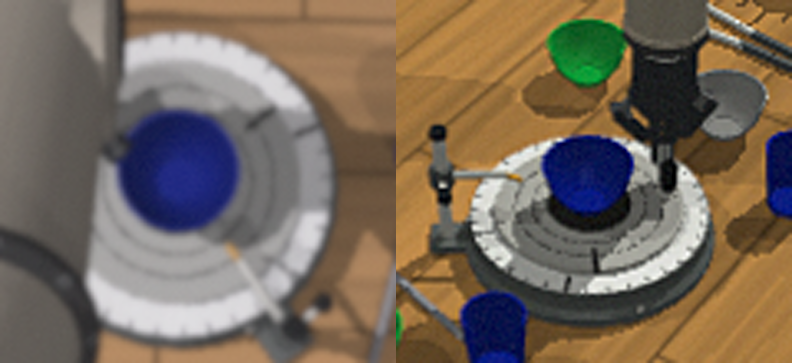

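15.4° remain by both cameras. I'll push 12.5° more, slower.

>>> servo_tool(
  commands=[
    [-1,1.7,0,0.5,1],
    [-1,4.2,0,1.2,2.5],
    [-1,6.7,0,1.8,4],
    [-1,9.2,0,2.4,5.5],
    [-1,11.8,0,2.9,7],
    [-1,14.4,0,3.4,8.5],
    [-1,16.9,0,3.7,10],
    [-1,18.7,0,3.9,11],
    [-1,20.4,0,4.1,12],
    [-1,21.3,0,4.2,12.5],
    [-1,21.3,0,4.2,12.5],
  ],
)

```text
clock: 6.53
tcp_pos: [0.6081, 0.099, 0.0853]
tcp_rot: [-0.619, 0.619, -0.342, 0.342]
contact_force: [-0.6, 0.2, -0.4]
gripper_width: -0.0002
```

```bash
python3 m.py 5; python3 idx.py 5 -63;python3 - <<'E'
from h import *
a=cv2.imread('pics/scene5.png')[190:235,225:295];b=cv2.imread('pics/top5.png')[160:205,235:290]
cv2.imwrite('pics/z5.png',np.vstack([cv2.resize(a,(560,360),interpolation=2)]));cv2.imwrite('pics/zt5.png',cv2.resize(b,(550,450),interpolation=2))
E
```

```text
6.6333 [0.60801542 0.09910797 0.08531603] [-0.83148495  0.48355958  0.85358788] h -57.834258393620026 a,b -0.029751180040011847 0.09527814774315357
top idx (np.float64(-63.74766033541537), np.float32(109.91996), np.float32(76.99357)) zero (np.float64(-66.31581758378697), np.float32(138.83647), np.float32(99.11826))
scene idx (np.float64(-62.744479377504945), np.float32(100.45317), np.float32(33.49748)) zero (np.float64(-65.47590230346097), np.float32(142.1395), np.float32(54.45498))
```

View pics/z5.png

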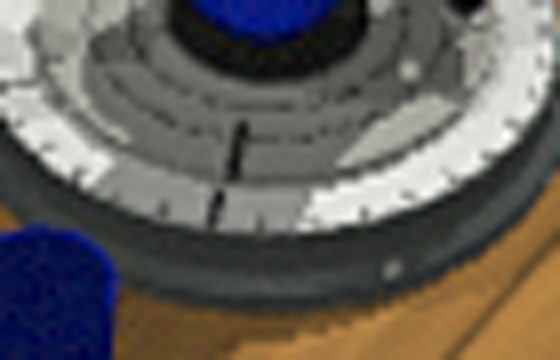

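View pics/zt5.png

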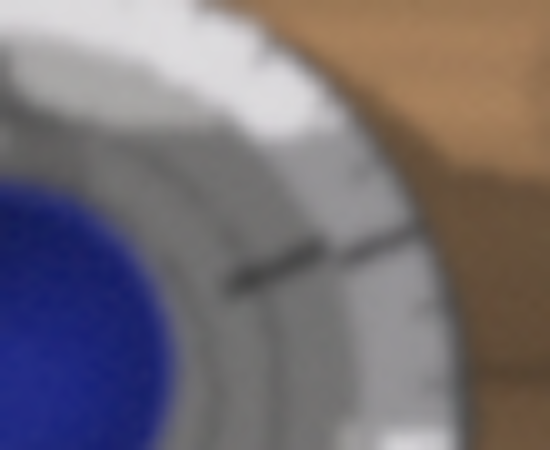

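```bash
cat > fit.py <<'E'
from h import *
import sys
from idx import prof
from scipy.optimize import least_squares
def fitA(tag,r0,r1,zero,A0=(.5432,.0232)):
    A=np.array(A0)
    for it in range(4):
        K=[];M=[]
        for k in range(-35,1):
            t=zero-10*k; 
            try: a,b,m=prof(tag,.046,r0,r1,t-3.5,t+3.5,A)
            except Exception: continue
            if np.isfinite(a) and b-m>25: K.append(t);M.append(a-t)
        K=np.radians(np.array(K));M=np.radians(np.array(M))
        r=(r0+r1)/2
        # measured angle error: true centre A+d -> err = (-sin t dx + cos t dy)/r + c
        f=least_squares(lambda p:(-np.sin(K)*p[0]+np.cos(K)*p[1])/r+p[2]-M,[0,0,0],loss='soft_l1',f_scale=.004)
        A=A+f.x[:2]; zero+=np.degrees(f.x[2])
    return A,zero,len(K),np.degrees(f.fun).std()
if __name__=='__main__':
    k=sys.argv[1];g=float(sys.argv[2])
    for c,z0 in [('top',-66.3),('scene',-65.4)]:
        for r0,r1 in [(.128,.136),(.124,.132)]:
            A,z,n,sd=fitA(c+k,r0,r1,z0); i=prof(c+k,.054,.084,.108,g-10,g+10,A)[0];zz=prof(c+k,.046,.118,.136,z-6,z+6,A)[0]
            print(c,r0,A.round(4),round(z,2),n,sd.round(2),'idx',i.round(2),'zero',zz.round(2),'wheel',round(i-zz,2), round(i-z,2))
E
python3 fit.py 0 -14; python3 fit.py 5 -63
```

```text
top 0.128 [0.5407 0.0289] -66.33 1 0.0 idx -15.93 zero -66.31 wheel 50.38 50.4
top 0.124 [0.5431 0.0232] -66.3 1 0.0 idx -12.95 zero -66.26 wheel 53.31 53.35
scene 0.128 [0.5451 0.0236] -66.51 17 1.25 idx -13.82 zero -66.25 wheel 52.43 52.69
scene 0.124 [0.5366 0.0274] -63.36 8 1.89 idx -14.56 zero -63.47 wheel 48.91 48.8
top 0.128 [0.5206 0.041 ] -65.79 6 1.26 idx -56.14 zero -60.46 wheel 4.32 9.66
top 0.124 [0.5254 0.0402] -68.71 1 0.0 idx -58.66 zero -63.48 wheel 4.82 10.05
scene 0.128 [0.5443 0.0232] -66.28 17 0.98 idx -63.34 zero -65.92 wheel 2.58 2.94
scene 0.124 [0.5417 0.022 ] -66.88 6 2.18 idx -61.63 zero -64.62 wheel 2.99 5.25
```

About 2.6° remain, with the estimates spread from 2.55° to 2.75°. I'll push 2.4° gently and measure again.

>>> servo_tool(
  commands=[
    [-1,0.8,0,0.25,0.5],
    [-1,1.7,0,0.5,1],
    [-1,2.5,0,0.75,1.5],
    [-1,3.3,0,1.0,2],
    [-1,4.0,0,1.15,2.4],
    [-1,4.0,0,1.15,2.4],
    [-1,4.0,0,1.15,2.4],
  ],
)

```text
clock: 7.27
tcp_pos: [0.6111, 0.0963, 0.0853]
tcp_rot: [-0.612, 0.612, -0.355, 0.355]
contact_force: [-1.0, -0.0, 0.4]
gripper_width: 0.0
```

```bash
python3 m.py 6; python3 idx.py 6 -65.5; python3 fit.py 6 -65.5 | grep "scene 0.128"; python3 - <<'E'
from h import *
crop('scene6',225,185,295,235,8,'z6')
E
```

```text
7.3667 [0.61111212 0.09628717 0.08533481] [ 0.36291954 -0.01435045  0.38789754] h -60.24399256603921 a,b -0.029745098464002372 0.09523139874305742
top idx (np.float64(-66.07719305987106), np.float32(109.81506), np.float32(74.63599)) zero (np.float64(-66.34073434556595), np.float32(138.9664), np.float32(99.820114))
scene idx (np.float64(-64.98824669132037), np.float32(99.672935), np.float32(32.874023)) zero (np.float64(-65.46616502210495), np.float32(141.91069), np.float32(54.87373))
scene 0.128 [0.5469 0.0223] -67.3 18 1.82 idx -66.81 zero -66.81 wheel 0.01 0.49
```

View pics/z6.png

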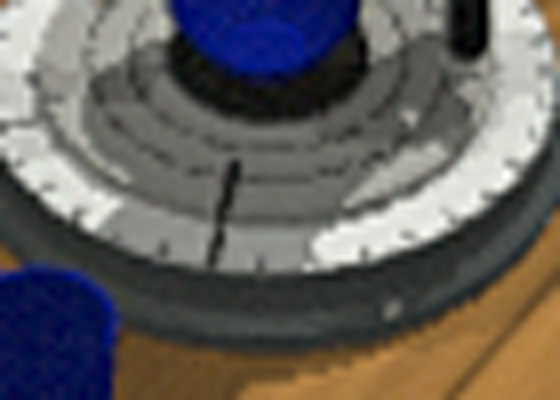

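Nearly there. I'll back straight off the knob, rise, and check from above with the wrist camera.

>>> servo_tool(
  commands=[
    [-1,-3,0,0,0],
    [-1,-9,0,0,0],
    [-1,-18,0,0,0],
    [-1,-28,0,0,0],
    [-1,-36,0,0,0],
    [-1,-40,-6,0,0],
    [-1,-40,-30,0,0],
    [-1,-40,-65,0,0],
    [-1,-40,-100,0,0],
    [-1,-40,-135,0,0],
    [-1,-40,-155,0,0],
    [-1,-40,-165,0,0],
  ],
)

```text
clock: 8.42
tcp_pos: [0.592, 0.1315, 0.2541]
tcp_rot: [0.613, -0.61, 0.354, -0.356]
contact_force: [0.1, 0.4, 0.3]
gripper_width: 0.0001
```

>>> servo_tool(
  commands=[
    [-1,10,0,-4,0],
    [-1,35,0,-14,0],
    [-1,65,0,-27,0],
    [-1,95,0,-39,0],
    [-1,125,0,-52,0],
    [-1,155,0,-64,0],
    [-1,185,0,-77,0],
    [-1,215,0,-89,0],
    [-1,240,0,-100,0],
    [-1,255,0,-106,0],
    [-1,262,0,-109,0],
    [-1,262,0,-109,0],
  ],
)

```text
clock: 9.42
tcp_pos: [0.6257, -0.1525, 0.2493]
tcp_rot: [-0.611, 0.612, -0.356, 0.355]
contact_force: [0.6, 0.5, 0.2]
gripper_width: -0.0002
```

>>> servo_tool(
  commands=[
    [-1,0,0,0,0],
    [-1,0,0,0,0],
    [-1,0,0,0,0],
  ],
)

```text
clock: 9.67
tcp_pos: [0.6267, -0.1488, 0.2501]
tcp_rot: [0.612, -0.612, 0.354, -0.354]
contact_force: [0.1, 0.1, 0.0]
gripper_width: 0.0001
```

```bash
python3 m.py 7; python3 idx.py 7 -65.5
```

```text
9.7667 [ 0.62668985 -0.14915329  0.25027442] [ 0.23116509 -0.15052653 -0.5477442 ] h -60.15401507654855 a,b 0.19104383903859282 -0.01335881827987034
top idx (np.float64(-60.03847996917046), np.float32(130.85556), np.float32(126.26318)) zero (np.float64(-61.74703487915882), np.float32(137.02841), np.float32(134.69258))
scene idx (np.float64(-65.09123532075611), np.float32(126.0496), np.float32(47.54427)) zero (np.float64(-65.41417971797881), np.float32(212.37735), np.float32(86.82334))
```

View pics/wrist7.png

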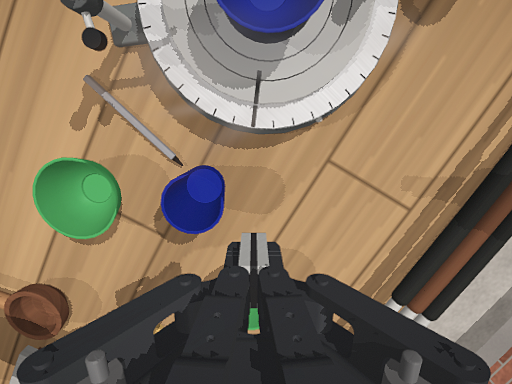

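```bash
python3 - <<'E'
from h import *
from idx import prof
from fit import fitA
crop('wrist7',220,60,300,135,8,'w7c')
s=load('wrist7')
z0=-67
for A0 in [(.5432,.0232),(.5445,.023)]:
    print(A0,[prof('wrist7',.046,.118,.136,-75,-60,A0)[0],prof('wrist7',.054,.084,.108,-75,-58,A0)[0]])
for r in [(.130,.137),(.126,.136)]:
    A,z,n,sd=fitA('wrist7',*r,-66.6);i=prof('wrist7',.054,.084,.108,z-8,z+8,A)[0];zz=prof('wrist7',.046,.118,.136,z-6,z+6,A)[0];print(A,z,n,sd,i,zz,i-zz)
E
```

```text
(0.5432, 0.0232) [np.float64(-66.22726343287125), np.float64(-65.96161906959891)]
(0.5445, 0.023) [np.float64(-66.72509467144886), np.float64(-66.61084274574)]
[0.54480533 0.02512749] -67.1621344685114 18 0.5494391631357636 -67.26724530410935 -67.2271853748941 -0.04005992921524637
[0.54483871 0.02518358] -67.18724882395645 18 0.5638602673355178 -67.29888615355593 -67.25016885714125 -0.04871729641467937idx.py:10: RuntimeWarning: invalid value encountered in scalar divide
  return (w*th).sum()/w.sum(),b,p.min()
```

View pics/w7c.png

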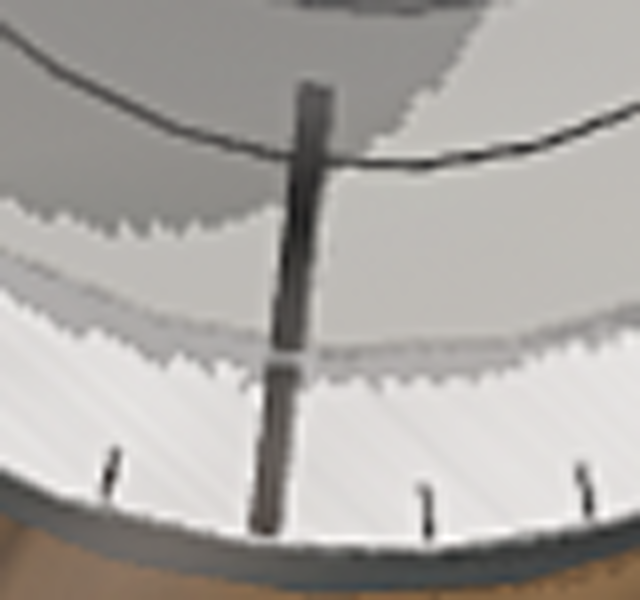

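The index and long lines meet end to end, with the residual between −0.05° and +0.3°. I'll check the bowl and the other items against the first picture.

```bash
python3 - <<'E'
from h import *
for k in ['scene0','scene7']:
    p=load(k)['pixels'].astype(int); m=((p[...,2]>70)&(p[...,0]<60)&(p[...,1]<60)).astype(np.uint8)
    n,_,st,c=cv2.connectedComponentsWithStats(m); print(k,[(st[i,4],c[i].round(1).tolist()) for i in range(1,n) if st[i,4]>60])
E
```

```text
scene0 [(np.int32(74), [385.0, 134.0]), (np.int32(471), [257.8, 182.0]), (np.int32(238), [319.9, 182.8]), (np.int32(335), [229.4, 232.8])]
scene7 [(np.int32(77), [385.0, 134.1]), (np.int32(268), [320.1, 182.5]), (np.int32(288), [260.8, 184.2]), (np.int32(362), [229.7, 232.5])]
```

View pics/scene7.png

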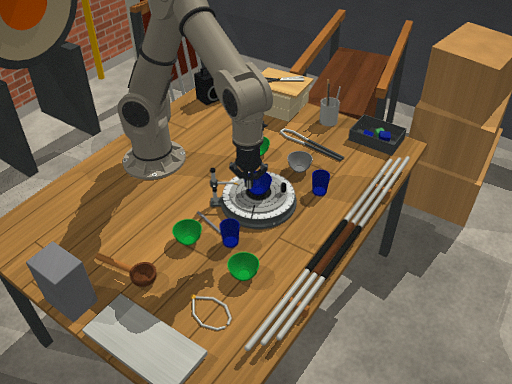

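```bash
python3 - <<'E'
from h import *
for k in ['scene0','scene6','top0','top6']:
    p=load(k)['pixels'].astype(int); m=((p[...,2]>1.8*p[...,0])&(p[...,2]>1.8*p[...,1])&(p[...,2]>45)).astype(np.uint8)
    n,_,st,c=cv2.connectedComponentsWithStats(m); print(k,[(st[i,:4].tolist(),c[i].round(1).tolist()) for i in range(1,n) if st[i,4]>400])
E
python3 -c "
from station import sign_off
print(sign_off())"
```

```text
scene0 [([245, 171, 28, 25], [258.1, 182.1]), ([220, 218, 20, 30], [229.7, 231.8])]
scene6 [([244, 171, 28, 25], [257.6, 182.0]), ([220, 218, 20, 30], [229.7, 231.8])]
top0 [([162, 131, 23, 25], [173.1, 142.9]), ([301, 177, 24, 23], [312.5, 187.9]), ([216, 179, 36, 36], [233.8, 196.1])]
top6 [([301, 177, 24, 23], [312.2, 187.9]), ([217, 179, 35, 36], [233.8, 196.2])]
the job is handed in; nothing more can be done
None
```

The wheel stands at zero and the job is handed in. I turned it about 53° clockwise with the closed fingertips pushing on the knob, at about 0.04 m/s and with roughly 2 N or less on the tool. Then I backed straight off, rose clear, and signed off at about 10 s with the robot touching nothing.

**Alignment:** the wrist close-up shows the index line meeting the long thick line end to end. The measurements differ a little: −0.05° with the axis refitted from the ring's ticks, +0.1° to +0.3° with the unrefitted axis. The scene camera gave +0.3° after I backed off, and the top camera gave +0.26° just before.

**Bowl and bench:** just before I backed off, the blue bowl was within about 0.5 pixel of its first position in both the scene and top cameras. It was partly hidden in the last scene picture, so I could not repeat that comparison there. The tumblers had not moved by more than 0.4 pixel in the scene pictures, and the pencil, block, calipers and jacks looked unmoved by eye.

**Checks that failed:** in the last pictures the arm hid the lines from the top camera, so its final reading is invalid. The tick-based axis fit was also too noisy to use in the top view.

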